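Catch a charge of blanks from the feeder and put it on the scale

TASK

Take the long-handled dish by its handle, hold it up under the spout of the little chute feeder and press its rim against the hanging paddle until the gate lifts and all three metal blanks have slid into the dish, none falling on the bench. Then set the dish with the blanks in it upright on the middle of the scale's round pan and let go, leaving the other things on the bench where they are.

Things in the scene. Friction and masses are not known exactly. Their poses are not given: they have to be found in the camera images.
- feeder: Fixed feeder: grey foot plate 72 x 100 x 10 mm, aluminium column, and an open steel chute (inner width 28 mm) sloping down at 45 degrees towards the feeder's own -x (at yaw 0 towards the robot). Origin on the bench; the foot spans x -0.050 to +0.022; the chute's upper end is at x +0.045, z 0.25.
- lip (a point): Middle of the chute's lower edge (spout), 125 mm above the bench, at x -0.055 in the feeder's frame, axes as the feeder's. Blanks leave it going 45 degrees down towards the feeder's -x at up to 0.8 m/s; 35 mm below the lip they are 15 to 30 mm in front of it, 65 mm below 25 to 45 mm. The chute is 34 mm wide outside, 3 mm thick.
- gate (a joint): Hinge of the gate rocker (rad): 0 gate down in the chute 50 mm above the lip, blanks held; 0.6 stop, fully up. Axis level, along the feeder's y, 7 mm in front of and 7 mm above the lip. Pushing the paddle towards the feeder's +x raises it; blanks pass from about 0.35, best hold 0.45 to 0.6 for 1 to 2 s. A light spring shuts it again; held open the push is about 2 to 4 N.
- paddle (a point): Middle of the front face of the paddle, a dark steel plate 52 mm wide hanging under the spout. Shut, it is upright, face 18 mm in front of the lip, from 66 to 112 mm above the bench (lift the dish to reach it); pushed, it swings back. A rim 95 mm above the bench opens the gate to about 0.5 rad after 21 mm of push from first touch; the dish's centre is then some 38 mm in front of the lip (down to 33 mm is fine).
- blank_1: Sawn aluminium block 18 x 16 x 14 mm, 12 g, lowest of the three that lie in file in the chute behind the gate. Origin at its centre.
- blank_2: As blank_1, the middle one.
- blank_3: As blank_1, the uppermost.
- dish: Loose round steel dish, 84 mm across the rim (62 mm at the foot), 36 mm high, wall 3 mm, floor 5 mm thick, about 90 g, with a raised, level wooden handle along its own -x (at yaw 0 towards the robot). Origin at the centre of the underside, z up.
- dish_floor (a point): Centre of the dish's inner floor, 5 mm above the dish's origin.
- dish_grip (a point): Middle of the wooden handle, at x -0.100, z 0.060 in the dish's frame. The handle is a bar 78 mm long (dish x -0.143 to -0.065), 16 mm wide (dish y) and 12 mm thick (z 0.054 to 0.066); a bent wire joins it to the rim. Grip it across its width from above.
- scale: Fixed bench scale: grey case 102 x 92 x 16 mm on rubber feet with a round steel pan 84 mm across, 6 mm proud of the case. Origin on the bench under the pan's centre; a dark display lies at its -x end (the case spans x -0.058 to +0.044).
- pan (a point): Centre of the pan's top, 22 mm above the bench.
- bench_block: Bystander: black steel block 44 x 66 x 22 mm, loose. Origin at the centre of its underside.
- bottle_amber: Bystander: brown glass bottle with black cap, 28 mm across, 68 mm high, loose. Origin at the centre of its underside.
- slip_stone: Bystander: brown stone bar 12 x 37 x 9 mm, loose. Origin at the centre of its underside.
- loupe: Bystander: black eye loupe, 34 mm across, 30 mm high, loose. Origin at the centre of its underside.

How it is judged:
By the outcome, as a careful person would: the job done as asked, in the order asked, and still so for the second after the job is handed in, with the robot touching nothing.
It also fails if it takes over 45 s, if anything falls off the work surface, if the arm or the gripper's body presses on something with over 40 N, if the wrist force passes 120 N, or if a joint passes its speed limit or range.

ROBOT

A 6-joint arm with a two-finger parallel gripper is mounted at the origin on the work surface; the furniture and walls round the work are solid. World frame = base frame: x ahead of the robot, y to its left, z up, the work surface at z = 0. Lengths are in m, angles in degrees, forces in N, time in s.
With the tool pointing down it reaches from about 0.35 to 0.875 m from the base axis. Payload 4.2 kg.
Tool frame: the origin (TCP) lies on the front face of the gripper's body, between the roots of the fingers; the fingertips stand finger_overhang ahead of it and the grasp point (between the pads) lies 51 mm ahead of it (finger_overhang is the distance from the TCP to the fingertips, in m); z points along the fingers, y is the line along which they close (so a half turn about z gives the same grasp; the last joint's range is limited). The gripper opens to 87 mm and grips with 3 to 60 N. Pads are 19 mm wide; open, the fingers measure 117 mm over their backs; the gripper's body (75 mm by 190 mm) begins 51 mm behind the grasp point.
Start: joints at [-49.412, 22.042, 0.453, 0, -68.411, -14.817], TCP at [0.272, -0.563, 0.292] pointing down, gripper open.
Joint ranges: [-179.83, 179.83], [-69.29, 118.12], [-61.27, 80.66], [-181.25, 117.63], [-171.15, -9.14], [-177.46, 177.46]. Speed limits (degrees/s): [159.86, 159.86, 180, 180, 180, 180].

INTERFACE

Orientations are given as a 3x3 rotation matrix whose columns are the frame's x, y, z axes.
In Python, from station import sense, capture, camera_model, finish_job, finger_overhang gives the robot as it stands. The module is installed in compiled form; this text tells all that it offers.
- The arm moves only by the tool jog_arm, never from a script. Its argument "rows" is a list that holds one entry, the list of rows, each a list of 4 numbers: the shift along the tool's x, y, z in m, then the turn about the tool's z in rad. A call has 1 to 20 rows; each row shifts and turns the commanded pose from where the row before left it, along the tool's axes as they then stand; what a row does not reach is not made up. A row lasts 1/8 s, in which the tool goes at most 62.5 mm and 10.7 degrees, less where a joint would pass 70% of its speed; a pose out of reach is approached as far as the arm can. A call is refused whole if a number of a shift passes 0.0625 or a number of a turn 0.188, either way. A call with a gripper value outside its range is refused whole. "claw" is the opening, from 0 (shut) to 1 (fully open), set as the call begins (left out, the last holds). The fingers move at their own pace and stop on an object; the grip force is fixed at half the most. Time passes only in rows, so rows that do not move let the fingers close. It gives the time, the measured TCP pose, the force, the opening and the grip force at its end, in the units of the state.
- sense(): the state, without advancing time (a new reading comes with each control period).
- capture(name): name is "side" or "top"; returns the picture (420x560x3 uint8, red, green, blue); there is no depth.
- camera_model(name): a dict with "fovy" (degrees; the focal length in pixels is half the picture's height over the tangent of half this angle, whatever the lens; pixels are square), "cx", "cy" (the principal point, pixels), "eye" and "rotation" of the camera in the world. Camera axes: x right, y down, z forward; pixel columns grow to the right and rows downward; lengths in m; the calibration is good to about 2 mm. A picture is of the moment at which its call begins. camera_model takes no time and is no camera call.
- finish_job(): hands the job in; it is judged then, once.
The state is a dict: "time_s": time; "joints": joint angles; "joint_velocities": joint speeds; "effort": joint torques, N m; "tcp_pos": TCP position; "ee_rot": TCP orientation; "wrist_force": force on the tool from outside, world axes, zero at the start; "moment": the same for the moment, N m; "gripper_width": opening from 0.0 (shut) to 1.0 (fully open); "gripper_force": force on a finger pad.
Only numpy, scipy, OpenCV 4.12 (cv2) and the standard library are available. Lean on these libraries where they do the work, as an engineer would, in place of code of your own. Each camera call takes 0.05 s, during which the arm holds its last target. There are 200 camera calls.

## Working session

There is one attempt and no reset: what is moved stays moved. The work goes in short steps, Python scripts to look and compute and a tool call to move; the robot and the scene stay as the last step left them, time stands still between calls to the robot, and variables do not carry over. Pictures are saved under pics/ and viewed, at most 14 in all, crops included, and the job is handed in when it is done.

Besides the shell and the picture viewer there is one more tool, called after "Call:" as name([rows], argument=value, ...), one row to a line, values as JSON. jog_arm: Moves the arm, as the interface text tells. Its arguments: {"type":"object","properties":{"rows":{"type":"array"},"claw":{"type":"number"}},"required":["rows"]}

```bash
mkdir -p pics && python3 - <<'E'
from station import *
import cv2, numpy as np
np.set_printoptions(precision=4,suppress=True)
s=sense(); print(s['time_s'],s['tcp_pos'],s['ee_rot'],s['gripper_width'],finger_overhang)
for n in ("side","top"):
    im=capture(n); cv2.imwrite(f"pics/{n}0.png",im[:,:,::-1]); print(n,camera_model(n))
E
```

```text
0.0 [ 0.2716 -0.5624  0.2911] [[-0.9006 -0.4346 -0.001 ]
 [-0.4346  0.9006  0.002 ]
 [ 0.0001  0.0022 -1.    ]] 0.9999309835474451 0.0697
side {'fovy': 49.23011018989509, 'cx': 278.4477479394495, 'cy': 208.3289967707148, 'eye': array([0.167, 0.691, 0.457]), 'rotation': array([[-0.8953, -0.1473,  0.4203],
       [-0.4448,  0.3453, -0.8264],
       [-0.0234, -0.9269, -0.3747]])}
top {'fovy': 56.416532877276865, 'cx': 280.7938129008043, 'cy': 211.3292527585043, 'eye': array([ 0.5086, -0.0293,  0.9695]), 'rotation': array([[ 0.01  , -0.9992,  0.0391],
       [-0.9998, -0.0092,  0.0199],
       [-0.0195, -0.0393, -0.999 ]])}
```

View pics/top0.png

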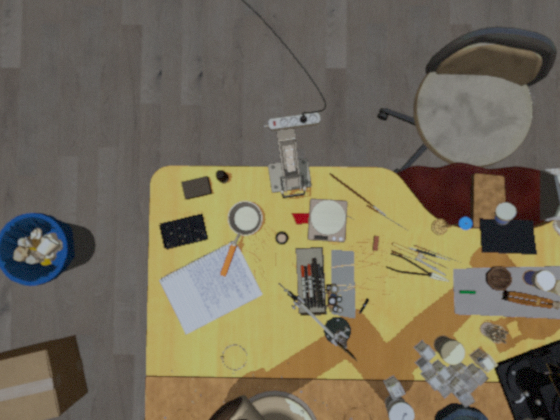

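View pics/side0.png

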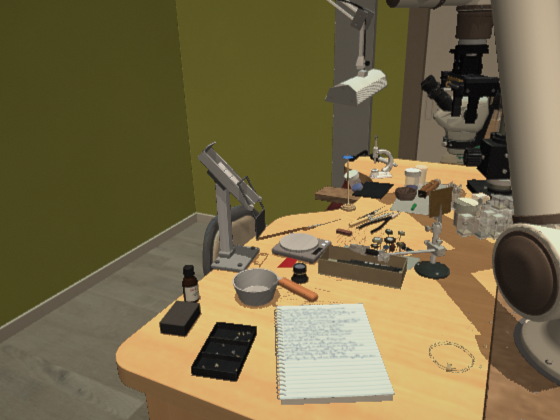

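Top view: the feeder is near (290,165), the dish at (246,218) with its handle to (231,257), and the scale at (328,220). The loupe is at (282,238), the block at (196,187) and the bottle at (222,176). I'll enlarge both views.

```bash
python3 - <<'E'
import cv2
a=cv2.imread("pics/top0.png")[120:290,170:390]; cv2.imwrite("pics/topc.png",cv2.resize(a,None,fx=3.5,fy=3.5,interpolation=cv2.INTER_CUBIC))
a=cv2.imread("pics/side0.png")[135:315,150:350]; cv2.imwrite("pics/sidec.png",cv2.resize(a,None,fx=3.3,fy=3.3,interpolation=cv2.INTER_CUBIC))
E
```

```text
(no output)
```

View pics/topc.png

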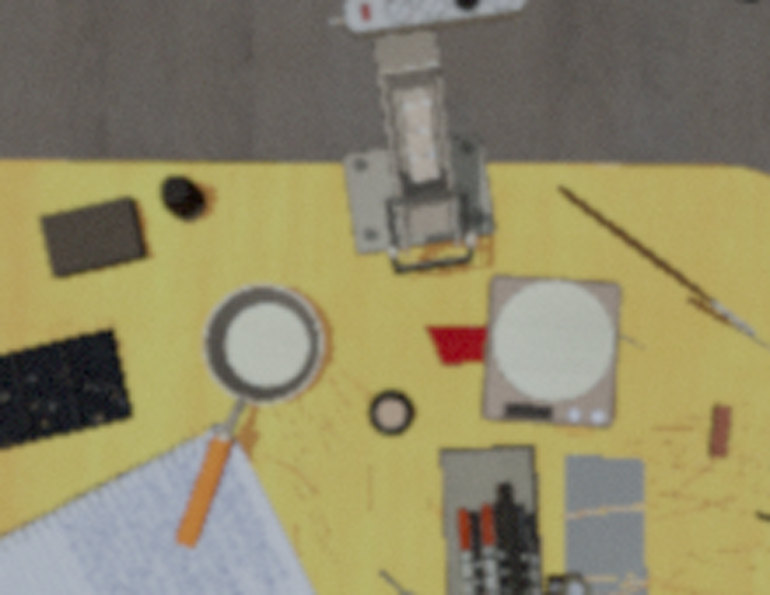

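View pics/sidec.png

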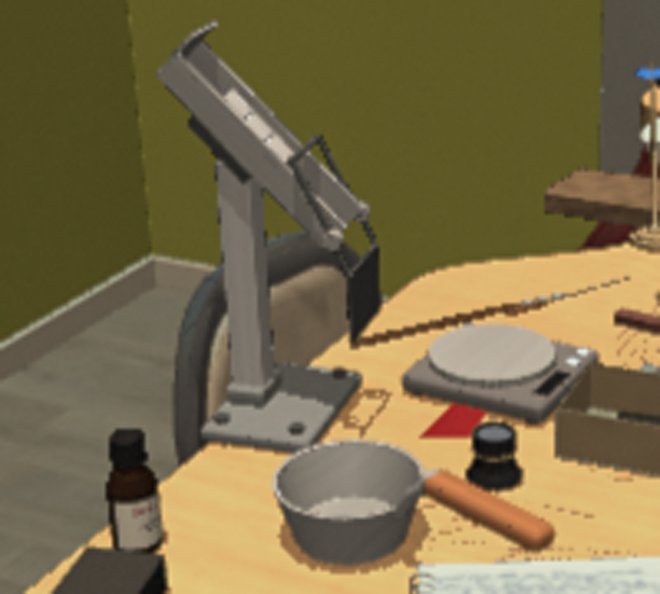

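```bash
cat > h.py <<'E'
import numpy as np
from station import camera_model
OFF={'top':(170,120,3.5),'side':(150,135,3.3)}
def ray(n,p,crop=True):
    c=camera_model(n); f=210/np.tan(np.radians(c['fovy']/2)); p=np.array(p,float)
    if crop: o=OFF[n]; p=(p+.5)/o[2]-.5+np.array(o[:2])
    return c['eye'],c['rotation']@np.array([(p[0]-c['cx'])/f,(p[1]-c['cy'])/f,1])
def at(n,p,z,crop=True):
    e,d=ray(n,p,crop); return (e+d*(z-e[2])/d[2])
E
python3 - <<'E'
from h import *
np.set_printoptions(precision=4,suppress=True)
for n,l,p,z in [('top','rim',(264,344),.036),('side','rim',(349,474),.036),('top','floor',(267,346),.005),
 ('top','rimL',(204,344),.036),('top','rimR',(324,344),.036),
 ('top','hA',(220.5,437),.066),('top','hB',(187,544),.066),('side','hB',(541,527),.062),
 ('top','pan',(554,341),.022),('side','pan',(492,354),.022),('top','panL',(489,341),.022),('top','panR',(619,341),.022),
 ('top','footTL',(345,155),.01),('top','footBL',(355,253),.01),('top','footTR',(484,148),.01),('top','footBR',(493,237),.01),
 ('side','footBL',(312,444),.01),('side','footBR',(361,373),.01),('side','footTL',(203,435),.01),
 ('top','padL',(393,270),.112),('top','padR',(472,261),.112),('top','lipL',(399,243),.125),('top','lipR',(467,236),.125),
 ('side','padbotL',(352,344),.066),('side','padbotR',(378,308),.066),('side','padtopL',(350,272),.112),('side','padtopR',(380,246),.112),
 ('side','lipL',(335,245),.125),('side','lipR',(363,212),.125),
 ('top','upL',(377,37),.25),('top','upR',(437,33),.25),
 ('top','loupe',(391,412),.03),('side','loupe',(495,433),.03),('top','bott',(184,198),.068),('top','stone',(720,431),.009)]:
    print(n,l,at(n,p,z)[:2])
E
```

```text
top rim [0.5286 0.0745]
side rim [0.529  0.0769]
top floor [0.5279 0.0758]
top rimL [0.5282 0.1156]
top rimR [0.529  0.0335]
top hA [0.4664 0.0991]
top hB [0.396  0.1202]
side hB [0.3995 0.1201]
top pan [ 0.5329 -0.1244]
side pan [ 0.5296 -0.1137]
top panL [ 0.5325 -0.0796]
top panR [ 0.5333 -0.1691]
top footTL [0.6629 0.022 ]
top footBL [0.5937 0.0142]
top footTR [ 0.6685 -0.0758]
top footBR [ 0.6058 -0.0825]
side footBL [0.5884 0.0176]
side footBR [ 0.6063 -0.0761]
side footTL [0.6544 0.0351]
top padL [ 0.5742 -0.0144]
top padR [ 0.5803 -0.0638]
top lipL [ 0.59   -0.0181]
top lipR [ 0.5946 -0.0601]
side padbotL [ 0.5744 -0.0111]
side padbotR [ 0.5845 -0.0629]
side padtopL [ 0.5743 -0.0124]
side padtopR [ 0.5771 -0.0549]
side lipL [ 0.5867 -0.0178]
side lipR [ 0.5976 -0.0721]
top upL [ 0.6873 -0.0071]
top upR [ 0.6896 -0.0388]
top loupe [ 0.483  -0.0125]
side loupe [ 0.4797 -0.0062]
top bott [0.6242 0.1254]
top stone [ 0.4717 -0.2413]
```

Top view measurements agree with the side view to a few mm:

| Item | Position (x, y) | Yaw |
|---|---|---|
| Dish | (0.528, 0.0755) | -18.6° |
| Lip | (0.592, -0.037) | +6.5° |
| Pan | (0.533, -0.1235) | – |

I'll move above the handle, gripping at dish x -0.085 to reduce the droop torque.

Call:
jog_arm([
  [[-0.0373,0.0435,0,0],[-0.0373,0.0435,0,0],[-0.0373,0.0435,0,0],[-0.0373,0.0435,0,0],[-0.0373,0.0435,0,0],[-0.0373,0.0435,0,0],[-0.0373,0.0435,0,0],[-0.0373,0.0435,0,0],[-0.0373,0.0435,0,0],[-0.0373,0.0435,0,0],[-0.0373,0.0435,0,0],[-0.0373,0.0435,0,0],[0,0,0,0.155],[0,0,0,0.155],[0,0,0,0.155],[0,0,0,0.155],[0,0,0,0.155],[0,0,0,0]],
], claw=1)

```text
time_s: 2.35
tcp_pos: [0.4477, 0.1018, 0.2919]
ee_rot: [[-0.948, 0.318, -0.001], [0.318, 0.948, -0.0], [0.001, -0.0, -1.0]]
wrist_force: [-0.7, -0.5, 0.4]
gripper_width: 0.999
gripper_force: 0.0
```

Call:
jog_arm([
  [[0,0,0.05,0],[0,0,0.05,0],[0,0,0.05,0],[0,0,0.02,0],[0,0,0.011,0],[0,0,0,0]],
])

```text
time_s: 3.1
tcp_pos: [0.4479, 0.1019, 0.111]
ee_rot: [[-0.948, 0.318, -0.001], [0.318, 0.948, -0.001], [0.0, -0.001, -1.0]]
wrist_force: [-0.2, 0.4, 0.6]
gripper_width: 0.998
gripper_force: 0.0
```

```bash
python3 - <<'E'
from station import *
import cv2, numpy as np
a=cv2.resize(capture("top")[150:290,170:350],None,fx=2.5,fy=2.5,interpolation=2)
b=cv2.resize(capture("side")[135:315,150:350],None,fx=1.75,fy=1.75,interpolation=2)
h=min(len(a),len(b))
cv2.imwrite("pics/pre.png",np.hstack([a[:h],b[:h]])[:,:,::-1])
E
```

```text
(no output)
```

View pics/pre.png

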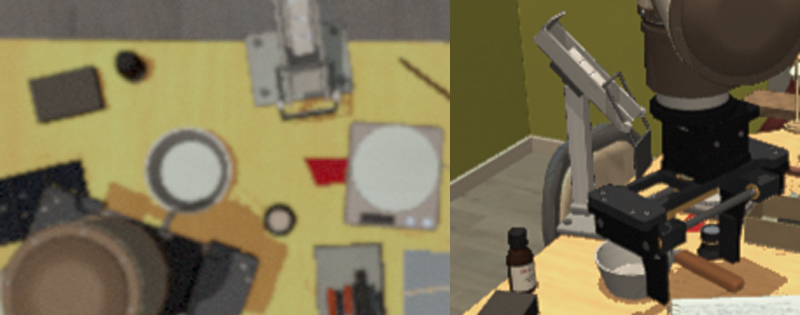

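The fingers straddle the handle: in the side view the near finger is at (660,270) and the far one at (735,220), with the handle between them. Closing and lifting.

Call:
jog_arm([
  [[0,0,0,0],[0,0,0,0],[0,0,0,0],[0,0,0,0],[0,0,0,0],[0,0,0,0],[0,0,0,0],[0,0,0,0]],
], claw=0)

```text
time_s: 4.2
tcp_pos: [0.4479, 0.1019, 0.1112]
ee_rot: [[-0.948, 0.319, 0.0], [0.319, 0.948, 0.0], [0.0, 0.0, -1.0]]
wrist_force: [-0.5, -0.2, 0.7]
gripper_width: 0.181
gripper_force: 30.0
```

Call:
jog_arm([
  [[0,0,-0.02,0],[0,0,-0.02,0],[0,0,-0.02,0],[0,0,-0.02,0],[0,0,0,0],[0,0,0,0]],
])

```text
time_s: 4.95
tcp_pos: [0.4472, 0.1016, 0.1904]
ee_rot: [[-0.947, 0.32, -0.002], [0.32, 0.947, -0.0], [0.001, -0.001, -1.0]]
wrist_force: [-0.3, -0.7, -0.5]
gripper_width: 0.175
gripper_force: 30.0
```

```bash
python3 - <<'E'
from station import *
import cv2, numpy as np
a=cv2.resize(capture("top")[150:290,170:350],None,fx=2.2,fy=2.2,interpolation=2)
b=cv2.resize(capture("side")[180:300,210:330],None,fx=3.3,fy=3.3,interpolation=2)
h=min(len(a),len(b))
cv2.imwrite("pics/lift.png",np.hstack([a[:h],b[:h]])[:,:,::-1])
E
```

```text
(no output)
```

View pics/lift.png

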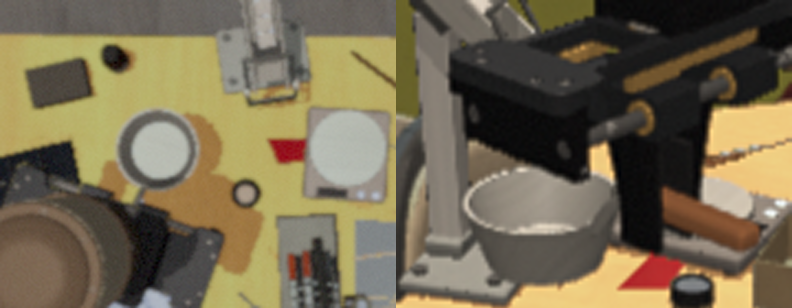

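```bash
python3 - <<'E'
from h import *
import cv2
np.set_printoptions(precision=4,suppress=True)
u=lambda p,f,o:(np.array(p)+.5)/f-.5+np.array(o)
for z in (.105,.115,.12): print(z,at('top',u((158.5,150),2.2,(170,150)),z,False)[:2],at('side',u((539,206),3.3,(210,180)),z,False)[:2])
t=np.array([.4472,.1016]);x=np.array([.947,-.32]);print('expected',t+.085*x)
# predicted side crop pixels of rim points for a level dish
from station import camera_model
c=camera_model('side');f=210/np.tan(np.radians(c['fovy']/2))
C=np.array([*(t+.085*x),.0793]); P=[]
def pr(p):
    q=c['rotation'].T@(p-c['eye']); return (np.array([q[0]/q[2]*f+c['cx'],q[1]/q[2]*f+c['cy']])-[210,180]+.5)*3.3-.5
for r,z in((.042,.036),(.031,0)):
    a=np.linspace(0,6.283,90); Q=np.array([pr(C+[r*np.cos(k),r*np.sin(k),z]) for k in a]); print(Q.min(0),Q.max(0))
h=np.array([*x,0]); print('handle end',pr(C-.143*h+[0,0,.06]))
E
```

```text
0.105 [0.5271 0.0742] [ 0.3437 -0.0107]
0.115 [0.5269 0.073 ] [0.3387 0.0092]
0.12 [0.5268 0.0724] [0.3361 0.0192]
expected [0.5277 0.0744]
[ 68.2106 158.2825] [229.4628 228.4255]
[ 93.3533 226.2396] [210.2801 281.4694]
handle end [358.5676 236.0933]
```

The lifted dish is level and where expected; projections match to within about 1 mm. Next I'll turn to the feeder's yaw and move in front of the paddle at pouring height.

Call:
jog_arm([
  [[0,0,0,-0.073],[0,0,0,-0.073],[0,0,0,-0.073],[0,0,0,-0.073],[0,0,0,-0.073],[0,0,0,-0.073],[0.0095,-0.0257,0.0034,0],[0.0095,-0.0257,0.0034,0],[0.0095,-0.0257,0.0034,0],[0.0095,-0.0257,0.0034,0],[0.0095,-0.0257,0.0034,0],[0.0095,-0.0257,0.0034,0],[0,0,0,0],[0,0,0,0]],
])

```text
time_s: 6.8
tcp_pos: [0.4088, -0.0576, 0.1706]
ee_rot: [[-0.994, -0.113, -0.0], [-0.113, 0.994, -0.0], [0.0, -0.0, -1.0]]
wrist_force: [0.1, 0.0, -0.9]
gripper_width: 0.179
gripper_force: 30.0
```

```bash
python3 - <<'E'
from station import *
import cv2, numpy as np
a=cv2.resize(capture("top")[140:290,220:370],None,fx=2.6,fy=2.6,interpolation=2)
b=cv2.resize(capture("side")[140:270,200:330],None,fx=3,fy=3,interpolation=2)
cv2.imwrite("pics/front.png",np.hstack([a,b])[:,:,::-1])
E
```

```text
(no output)
```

View pics/front.png

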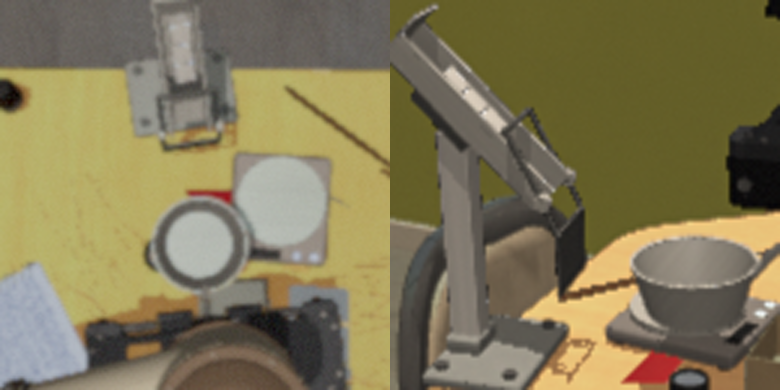

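```bash
python3 - <<'E'
from h import *
np.set_printoptions(precision=4,suppress=True)
u=lambda p,f,o:(np.array(p)+.5)/f-.5+np.array(o)
T=lambda p,z:at('top',u(p,2.6,(220,140)),z,False)[:2]
d=T((200,243),.095);l=T((161,149),.112);r=T((224,141),.112);L=T((158,128),.125);R=T((212,122),.125)
print('dish',d,'pad',l,r,(l+r)/2,'lip',(L+R)/2)
X=np.array([.9936,.1132]);Y=np.array([-.1132,.9936])
for q in((l+r)/2,(L+R)/2,np.array([.592,-.037])): print((q-d)@X,(q-d)@Y)
E
```

```text
dish [ 0.4945 -0.0476] pad [ 0.5737 -0.0137] [ 0.5809 -0.0668] [ 0.5773 -0.0402] lip [ 0.5929 -0.0337]
0.08311089946780896 -0.0020341275473793104
0.09933801928149082 0.0027047153728475526
0.0980606076036517 -0.0004966172763193755
```

Laterally aligned within about 2 mm, with about 60 mm of advance to go.

Call:
jog_arm([
  [[-0.01,0,0,0],[-0.01,0,0,0],[-0.01,0,0,0],[-0.005,0,0,0],[-0.005,0,0,0],[-0.005,0,0,0],[-0.005,0,0,0],[-0.005,0,0,0],[-0.005,0,0,0],[0,0,0,0],[0,0,0,0],[0,0,0,0],[0,0,0,0],[0,0,0,0],[0,0,0,0],[0,0,0,0],[0,0,0,0],[0,0,0,0]],
])

```text
time_s: 9.15
tcp_pos: [0.4682, -0.051, 0.1709]
ee_rot: [[-0.994, -0.113, -0.0], [-0.113, 0.994, -0.0], [0.0, -0.0, -1.0]]
wrist_force: [-1.7, 0.2, -1.1]
gripper_width: 0.18
gripper_force: 30.0
```

```bash
python3 - <<'E'
from station import *
import cv2, numpy as np
a=cv2.resize(capture("top")[140:290,220:370],None,fx=2.6,fy=2.6,interpolation=2)
b=cv2.resize(capture("side")[140:270,200:330],None,fx=3,fy=3,interpolation=2)
cv2.imwrite("pics/push.png",np.hstack([a,b])[:,:,::-1])
E
```

```text
(no output)
```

View pics/push.png

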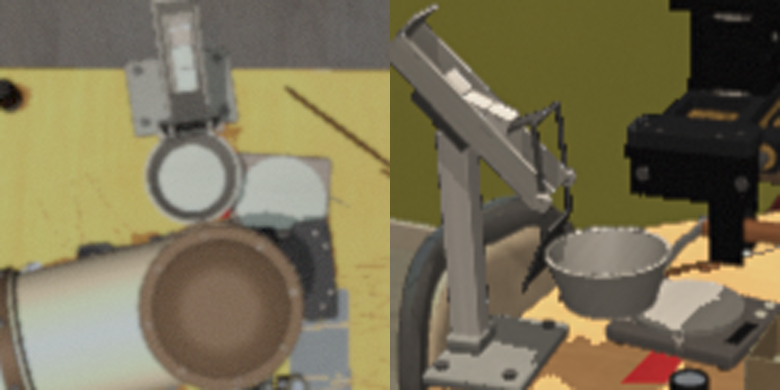

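The gate is partly raised, but the blanks are still in the chute at about (480,98) in the side crop. I'll push a little further.

Call:
jog_arm([
  [[-0.002,0,0,0],[-0.002,0,0,0],[-0.001,0,0,0],[0,0,0,0],[0,0,0,0],[0,0,0,0],[0,0,0,0],[0,0,0,0],[0,0,0,0],[0,0,0,0],[0,0,0,0],[0,0,0,0]],
])

```text
time_s: 10.75
tcp_pos: [0.4732, -0.0504, 0.1708]
ee_rot: [[-0.994, -0.113, -0.0], [-0.113, 0.994, -0.0], [0.0, -0.0, -1.0]]
wrist_force: [-2.2, -0.6, -1.9]
gripper_width: 0.178
gripper_force: 30.0
```

```bash
python3 - <<'E'
from station import *
import cv2, numpy as np
a=cv2.resize(capture("top")[140:290,220:370],None,fx=2.6,fy=2.6,interpolation=2)
b=cv2.resize(capture("side")[140:270,200:330],None,fx=3,fy=3,interpolation=2)
cv2.imwrite("pics/push2.png",np.hstack([a,b])[:,:,::-1])
E
```

```text
(no output)
```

View pics/push2.png

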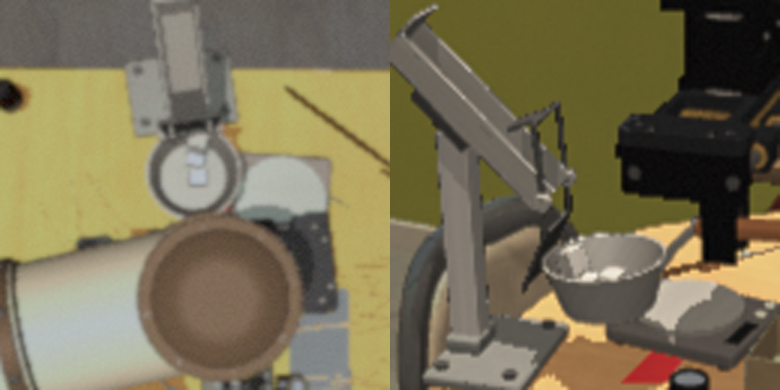

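All three blanks are in the dish: top crop (197,140), (197,158) and (198,177), and the chute is empty. I'll back off gently, then measure.

Call:
jog_arm([
  [[0.003,0,0,0],[0.005,0,0,0],[0.006,0,0,0],[0.007,0,0,0],[0.008,0,0,0],[0.008,0,0,0],[0.006,0,0,0],[0.004,0,0,0],[0.003,0,0,0],[0,0,0,0],[0,0,0,0]],
])

```text
time_s: 12.22
tcp_pos: [0.4237, -0.056, 0.1709]
ee_rot: [[-0.994, -0.113, 0.0], [-0.113, 0.994, 0.0], [-0.0, -0.0, -1.0]]
wrist_force: [-0.4, -0.9, -1.2]
gripper_width: 0.18
gripper_force: 30.0
```

```bash
python3 - <<'E'
from station import *
import cv2, numpy as np
a=cv2.resize(capture("top")[140:290,220:370],None,fx=2.6,fy=2.6,interpolation=2)
b=cv2.resize(capture("side")[140:270,200:330],None,fx=3,fy=3,interpolation=2)
cv2.imwrite("pics/back.png",np.hstack([a,b])[:,:,::-1])
E
```

```text
(no output)
```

View pics/back.png

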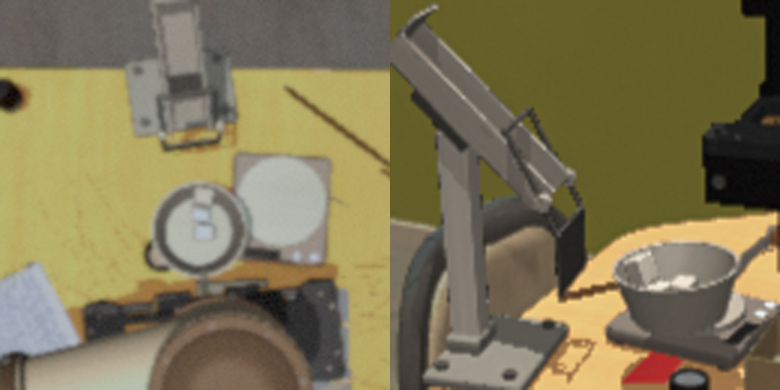

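```bash
python3 - <<'E'
from h import *
np.set_printoptions(precision=4,suppress=True)
u=lambda p,f,o:(np.array(p)+.5)/f-.5+np.array(o)
T=lambda p,z:at('top',u(p,2.6,(220,140)),z,False)[:2]
d=T((200,227),.091);p=T((282,201),.022);print(d,p, np.array([.4237,-.056])+.085*np.array([.9936,.1132]))
D=p-d; print(D, D@[-.9936,-.1132], D@[-.1132,.9936])
E
```

```text
[ 0.5082 -0.0476] [ 0.5331 -0.1249] [ 0.5082 -0.0464]
[ 0.0249 -0.0774] -0.015945076133576788 -0.07968657129387012
```

Call:
jog_arm([
  [[-0.001,-0.005,0,0],[-0.002,-0.01,0,0],[-0.002,-0.01,0,0],[-0.002,-0.01,0,0],[-0.002,-0.01,0,0],[-0.002,-0.01,0,0],[-0.002,-0.01,0,0],[-0.002,-0.009,0,0],[-0.001,-0.005,0,0],[0,0,0,0],[0,0,0.006,0],[0,0,0.006,0],[0,0,0.006,0],[0,0,0.004,0],[0,0,0.002,0],[0,0,0,0]],
])

```text
time_s: 14.32
tcp_pos: [0.4483, -0.1327, 0.1468]
ee_rot: [[-0.994, -0.113, -0.0], [-0.113, 0.994, -0.0], [0.0, -0.0, -1.0]]
wrist_force: [-0.4, -0.4, -0.3]
gripper_width: 0.18
gripper_force: 30.0
```

Call:
jog_arm([
  [[0,0,0.002,0],[0,0,0.002,0],[0,0,0.002,0],[0,0,0.002,0],[0,0,0.002,0],[0,0,0.002,0],[0,0,0,0],[0,0,0,0]],
])

```text
time_s: 15.32
tcp_pos: [0.4482, -0.1328, 0.1349]
ee_rot: [[-0.994, -0.113, -0.0], [-0.113, 0.994, -0.0], [0.0, -0.0, -1.0]]
wrist_force: [-4.1, -0.3, 3.3]
gripper_width: 0.181
gripper_force: 30.0
```

```bash
python3 - <<'E'
from station import *
import cv2, numpy as np
a=cv2.resize(capture("top")[140:290,240:390],None,fx=2.6,fy=2.6,interpolation=2)
b=cv2.resize(capture("side")[180:280,220:320],None,fx=3.9,fy=3.9,interpolation=2)
cv2.imwrite("pics/set.png",np.hstack([a,b])[:,:,::-1])
E
```

```text
(no output)
```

View pics/set.png

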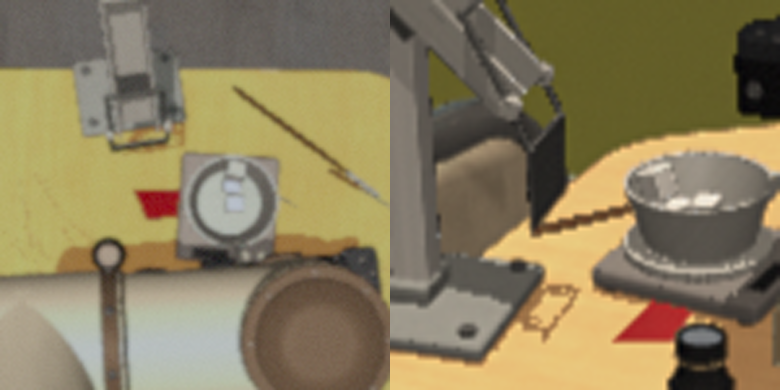

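Call:
jog_arm([
  [[0,0,0.0015,0],[0,0,0,0],[0,0,0,0]],
])

```text
time_s: 15.8
tcp_pos: [0.4484, -0.1327, 0.1334]
ee_rot: [[-0.994, -0.113, 0.0], [-0.113, 0.994, -0.0], [-0.0, -0.0, -1.0]]
wrist_force: [-2.1, -0.1, 3.6]
gripper_width: 0.179
gripper_force: 30.0
```

Call:
jog_arm([
  [[0,0,0,0],[0,0,0,0],[0,0,0,0],[0,0,0,0],[0,0,0,0],[0,0,0,0]],
], claw=0.5)

```text
time_s: 16.55
tcp_pos: [0.4483, -0.1328, 0.1334]
ee_rot: [[-0.994, -0.113, 0.0], [-0.113, 0.994, 0.0], [-0.0, -0.0, -1.0]]
wrist_force: [-0.0, 0.5, -0.0]
gripper_width: 0.5
gripper_force: 0.0
```

Call:
jog_arm([
  [[0,0,-0.01,0],[0,0,-0.02,0],[0,0,-0.04,0],[0,0,-0.05,0],[0,0,-0.03,0],[0,0,-0.01,0],[0.05,0,0,0],[0.04,0,0,0],[0,0,0,0],[0,0,0,0],[0,0,0,0],[0,0,0,0]],
])

```text
time_s: 18.05
tcp_pos: [0.3595, -0.1428, 0.293]
ee_rot: [[-0.994, -0.113, -0.001], [-0.113, 0.994, -0.0], [0.001, 0.0, -1.0]]
wrist_force: [0.1, 0.4, -0.4]
gripper_width: 0.499
gripper_force: 0.0
```

```bash
python3 - <<'E'
from station import *
import cv2, numpy as np
a=cv2.resize(capture("top")[140:290,240:390],None,fx=2.6,fy=2.6,interpolation=2)
b=cv2.resize(capture("side")[170:300,220:350],None,fx=3,fy=3,interpolation=2)
cv2.imwrite("pics/end.png",np.hstack([a,b])[:,:,::-1])
E
```

```text
(no output)
```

View pics/end.png

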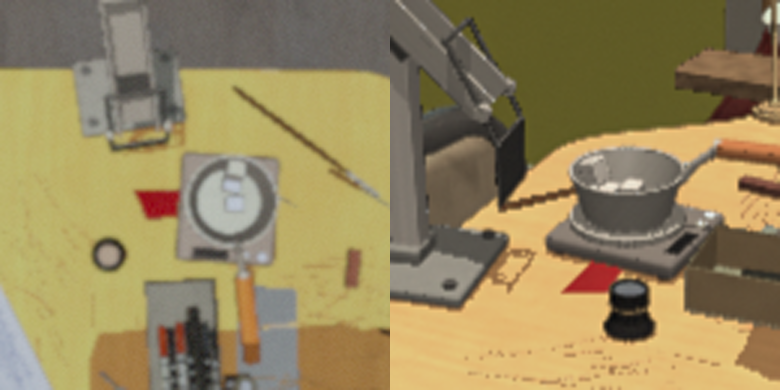

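```bash
python3 - <<'E'
from h import *
u=lambda p,f,o:(np.array(p)+.5)/f-.5+np.array(o)
T=lambda p,z:at('top',u(p,2.6,(240,140)),z,False)[:2]
print(T((232.5,200),.058),T((230,201),.022))
from station import finish_job
print(finish_job())
E
```

```text
[ 0.5330694  -0.12353169] [ 0.53308357 -0.12494237]
the job is handed in; nothing more can be done
None
```

The job is handed in: all three blanks are in the dish, which stands upright on the scale pan about 1–2 mm off centre and released, with no bystander seen out of place in the last pictures.

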